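# Chock a row of gearmotors on the bench tray

### The job

Park the three gearmotors on the blue tray so they cannot roll apart: roll the loose one up to the aluminium end stop, lay the two from the sloping rack on their sides next to it, all parallel to the stop and about centred on it, then set the red chock on the tray with its sloping rubber face squarely against the middle of the last motor and push it up so the whole row is snug. Any order of motors will do; set the motors down rather than dropping them, and leave the solder spool, iron stand and screwdriver where they are.

Things in the scene. Friction and masses are not known exactly. Their poses are not given: they have to be found in the camera images.
- row_stop (a point): Fixed blue tray, 160 (x) by 340 (y) mm, top 6 mm above the bench, with an aluminium stop across its +y end (130 mm wide in x, 45 high, 20 thick). This point: on the tray top at the foot of the middle of the stop face. +y points into the stop, x along its face, z up; the row grows towards -y over 310 mm of free tray.
- rack: Fixed grey rack, foot 150 x 170 mm, 90 high. Origin: middle of its underside. It slopes 25 deg, rising towards its +x. Two cradles run up it at y = -50 and +50 mm; a motor in one has its centre at x = -15, z = 80 mm. Each cradle has V saddles 36 mm up and down slope of the motor centre (62 mm free between for fingers, to 32 mm below the axis) and a foot plate under the motor's low end.
- motor_a_center (a point): Gearmotor: steel body 44 mm diameter, 90 mm long, green band; black cap (36 diameter, 15 long) at its -x end, brass shaft (8 diameter, 18 long) at +x; 0.35 kg. Point: middle of the body, on its axis. x runs along the axis to the shaft; it may be rolled about x. Starts on its side in a cradle of the rack, shaft end uphill, axis 25 deg from level.
- motor_b_center (a point): Gearmotor: steel body 44 mm diameter, 90 mm long, orange band; black cap (36 diameter, 15 long) at its -x end, brass shaft (8 diameter, 18 long) at +x; 0.35 kg. Point: middle of the body, on its axis. x runs along the axis to the shaft; it may be rolled about x. Starts on its side in a cradle of the rack, shaft end uphill, axis 25 deg from level.
- motor_c_center (a point): Gearmotor: steel body 44 mm diameter, 90 mm long, yellow band; black cap (36 diameter, 15 long) at its -x end, brass shaft (8 diameter, 18 long) at +x; 0.35 kg. Point: middle of the body, on its axis. x runs along the axis to the shaft; it may be rolled about x. It starts lying loose on the tray, 20 to 75 mm away from the stop and askew, and rolls easily when pushed.
- chock_grip (a point): Centre of the grip block of the loose red chock, 46 mm above the chock's underside. Block: 24 (x) by 22 (y) by 32 mm high, standing on a wedge body 90 (x) by 50 (y) mm, 30 high; 0.25 kg. The sloping black rubber face, 60 deg from level, looks to its +y. It starts on the bench near the tray.
- chock_toe (a point): Middle of the chock's toe, the lower front edge of its sloping face, level with its underside: 35 mm towards its +y from the grip block's centre and 46 mm lower. When the face touches a 44 mm motor lying on the same surface, the toe is 12.7 mm behind the motor's axis.
- spool_center (a point): Centre of a blue-flanged solder spool standing on end, 64 mm in diameter, 50 mm high. Bystander.
- stand_center (a point): Soldering-iron stand, black base 90 (x) by 130 (y) by 30 mm with a yellow sponge and an 80 mm high holder; this point is 20 mm above the bench at its middle. Bystander.
- screwdriver: Green-handled screwdriver, 170 mm long, lying on the bench along its x axis. Bystander.

How it is judged (in metres and radians):
At the end, for the whole second after the job is handed in: Three motors on their sides on the tray between stop and chock, any order: parallel to the stop within 0.12 rad, centred within 30 mm. Chock flat on the tray, parallel and centred alike, sloping face to the row, toe at most 131 mm from the stop (122.7 if fully tight). All released and still (y of motor_a_center in the frame of row_stop between -0.12 and -0.018 m and x of motor_a_center in the frame of row_stop between -0.03 and 0.03 m and z of motor_a_center in the frame of row_stop between 0.018 and 0.027 m and angle between the x axis of each of motor_a_center, motor_b_center, motor_c_center, chock_toe and the x axis of row_stop, either way round below 0.12 rad and y of motor_b_center in the frame of row_stop between -0.12 and -0.018 m and x of motor_b_center in the frame of row_stop between -0.03 and 0.03 m and z of motor_b_center in the frame of row_stop between 0.018 and 0.027 m and y of motor_c_center in the frame of row_stop between -0.12 and -0.018 m and x of motor_c_center in the frame of row_stop between -0.03 and 0.03 m and z of motor_c_center in the frame of row_stop between 0.018 and 0.027 m and y of chock_toe in the frame of row_stop between -0.131 and -0.112 m and x of chock_toe in the frame of row_stop between -0.03 and 0.03 m and z of chock_toe in the frame of row_stop below 0.005 m and angle between chock_toe's own z axis and vertical below 0.1 rad and y of chock_grip in the frame of row_stop below -0.14 m); the robot touches nothing.
It fails at once if the solder spool was moved more than 30 mm (distance of spool_center from where it was at the start of the episode above 0.03 m).
It fails at once if the iron stand was moved more than 30 mm (distance of stand_center from where it was at the start of the episode above 0.03 m).
It fails at once if the screwdriver was moved more than 30 mm (distance of screwdriver from where it was at the start of the episode above 0.03 m).
It fails at once if a motor was dropped (in the air, faster than 0.45 m/s, no finger on it) ((z of motor_a_center in the frame of row_stop above 0.03 m and linear speed of motor_a above 0.45 m/s and contact force between the fingers and motor_a below 0.05 N) or (z of motor_b_center in the frame of row_stop above 0.03 m and linear speed of motor_b above 0.45 m/s and contact force between the fingers and motor_b below 0.05 N) or (z of motor_c_center in the frame of row_stop above 0.03 m and linear speed of motor_c above 0.45 m/s and contact force between the fingers and motor_c below 0.05 N)).
It also fails if it takes over 72 s, if anything falls off the work surface, if the arm or the gripper's body presses on something with over 40 N, if the wrist force passes 120 N, or if a joint passes its speed limit or range.

### The arm

A 6-joint arm with a two-finger parallel gripper is mounted at the origin on the work surface. World frame = base frame: x ahead of the robot, y to its left, z up, the work surface at z = 0. Lengths are in m, angles in degrees, forces in N, time in s.
With the tool pointing down it reaches from about 0.3 to 0.85 m from the base axis. Payload 5.4 kg.
Tool frame: the origin (TCP) lies midway between the tips of the shut fingers; the grasp point (between the pads) lies 19 mm behind it; z points along the fingers, y is the line along which they close (so a half turn about z gives the same grasp; the last joint's range is limited). The gripper opens to 85 mm and grips with 20 to 120 N. Pads are 22 mm wide; open, the fingers measure 114 mm over their backs; the gripper's body (76 mm by 85 mm) begins 54 mm behind the grasp point. The pads swing forward as they close: fully open they stand 13 mm farther back than shut.
Start: joints at [63.249, 9.076, 91.501, -0, 79.423, -12.038], TCP at [0.146, 0.556, 0.231] pointing down, gripper open.
Joint ranges: [-166.64, 166.64], [-54.1, 131.32], [10.49, 154.53], [-73.88, 253.88], [9.74, 151.15], [-171.62, 171.62]. Speed limits (degrees/s): [147.25, 147.25, 180, 180, 180, 180].

### API

Orientations are given as [roll, pitch, yaw] about the fixed x, y, z axes, in that order (R = Rz(yaw) Ry(pitch) Rx(roll)).
In Python, from cell import ctrl gives the robot as it stands.
- The arm moves only by the shell command python3 -m jog 'ROWS' [FORCE]. ROWS is a JSON object of lists of equal length, an entry for each row: "dp": the shift along the tool's x, y, z in units of 0.03 m (1.0 is 0.03 m), a list of three; "rot": the turn, a rotation vector about the tool's x, y, z in units of 0.1 rad (1.0 is 0.1 rad), a list of three; "fingers": the closure in counts, from 0 (fully open) to 255 (shut). A call has 1 to 20 rows; each row shifts and turns the commanded pose from where the row before left it, along the tool's axes as they then stand; what a row does not reach is not made up. A row lasts 1/12 s, in which the tool goes at most 41.7 mm and 7.16 degrees, less where a joint would pass 70% of its speed; a pose out of reach is approached as far as the arm can. A call with a number of a shift or a turn outside -1 to 1 is refused whole. A call with a gripper value outside its range is refused whole. The fingers move at their own pace and stop on an object; FORCE is the grip in N (left out, the last holds). Time passes only in rows, so rows that do not move let the fingers close. It gives the time, the measured TCP pose, the force, the opening and the grip force at its end, in the units of the state.
- ctrl.get_obs(): the state, without advancing time (a new reading comes with each control period).
- ctrl.grab_frame(name): name is "side" or "top"; returns the picture (420x560x3 uint8, red, green, blue); there is no depth.
- ctrl.get_calibration(name): a dict with "fx", "fy", "cx", "cy" (pixels), "R" (3x3) and "t" (3): a world point X has camera coordinates R X + t. Camera axes: x right, y down, z forward; pixel columns grow to the right and rows downward; lengths in m; the calibration is good to about 2 mm. A picture is of the moment at which its call begins. get_calibration takes no time and is no camera call.
- ctrl.close_job(): hands the job in; it is judged then, once.
The state is a dict: "time_s": time; "joint_positions": joint angles; "joint_velocities": joint speeds; "tau": joint torques, N m; "tcp_pos": TCP position; "orientation": TCP orientation; "wrist_force": force on the tool from outside, world axes, zero at the start; "torque": the same for the moment, N m; "width": finger opening in m; "gripper_force": force on a finger pad.
Only numpy, scipy, OpenCV 4.12 (cv2) and the standard library are available. Lean on these libraries where they do the work, as an engineer would, in place of code of your own. Each camera call takes 0.05 s, during which the arm holds its last target. There are 200 camera calls.

## Working session

There is one attempt and no reset: what is moved stays moved. The work goes in short steps, Python scripts to look and compute and a shell command to move; the robot and the scene stay as the last step left them, time stands still between calls to the robot, and variables do not carry over. Pictures are saved under pics/ and viewed, at most 10 in all, crops included, and the job is handed in when it is done.

```bash
mkdir -p pics; python3 - <<'E'
from cell import ctrl
import cv2,json
for n in("top","side"):
    f=ctrl.grab_frame(n); cv2.imwrite(f"pics/{n}0.png",cv2.resize(f[:,:,::-1],(800,600),interpolation=cv2.INTER_CUBIC))
    c=ctrl.get_calibration(n); print(n,c)
o=ctrl.get_obs(); print(o)
E
```

```text
top {'fx': 492.1159917956553, 'fy': 492.1159917956553, 'cx': 286.7688394431158, 'cy': 206.14338054230862, 'R': array([[ 0.0131718 , -0.99989601, -0.00587182],
       [-0.98015265, -0.01174959, -0.19789576],
       [ 0.19780619,  0.00836192, -0.98020548]]), 't': array([0.02106735, 0.56296686, 1.33150714])}
side {'fx': 533.4749247520532, 'fy': 533.4749247520532, 'cx': 278.89472826128144, 'cy': 208.67490344476965, 'R': array([[ 0.68350268, -0.72971713, -0.01835743],
       [-0.4726249 , -0.423247  , -0.77297327],
       [ 0.55628211,  0.53700548, -0.63417294]]), 't': array([-0.38487016,  0.31581129,  0.93128285])}
{'time_s': 0.1, 'joint_positions': array([ 6.32487898e+01,  9.11016899e+00,  9.15641893e+01,  2.40423872e-03,
        7.94239429e+01, -1.20369064e+01]), 'joint_velocities': array([ 0.0172683 , -0.07454314, -0.13164831, -0.08984472,  0.05660402,
        0.07867312]), 'tau': array([ 3.71016622e-04, -3.96982205e+01, -3.32341075e+01, -2.00342915e-04,
        4.13848698e-03, -2.94426661e-05]), 'tcp_pos': array([0.14580155, 0.55565276, 0.23041101]), 'orientation': array([-1.79904353e+02, -2.28105710e-02,  1.65285234e+02]), 'wrist_force': array([ 0.51568176, -0.09864921, -0.18612469]), 'torque': array([ 0.02215635, -0.08017546, -0.02106176]), 'gripper_force': 0.0, 'width': 0.08549720115745663}
```

View pics/top0.png

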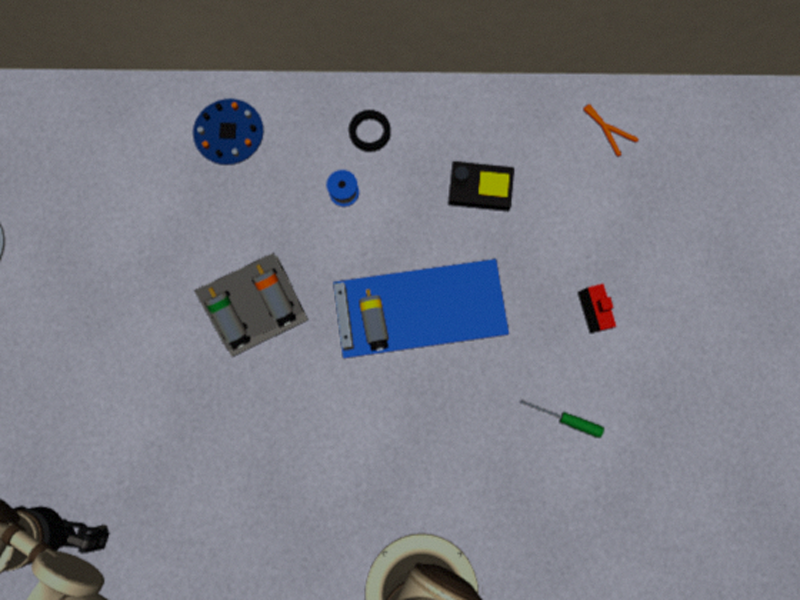

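View pics/side0.png

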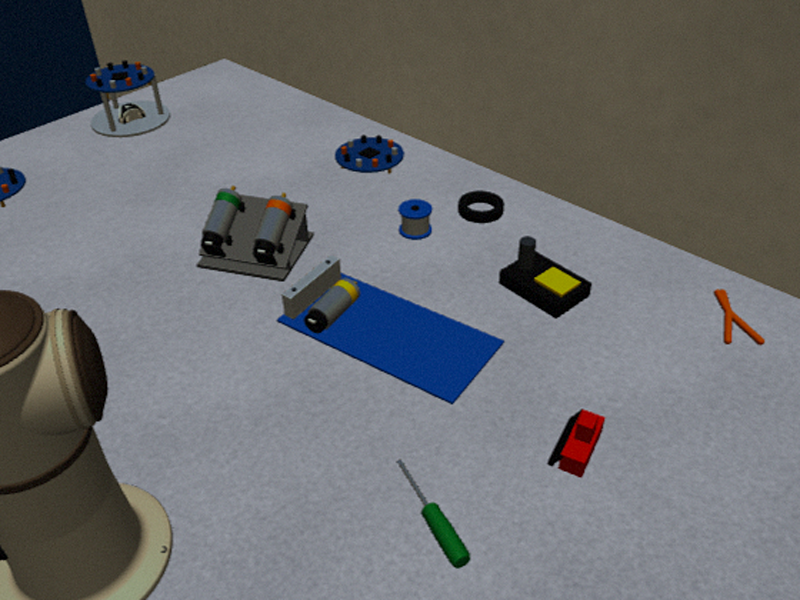

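The top view shows the rack at (252,305), the tray with corners (333,282), (497,260), (508,333) and (343,357), motor c at (375,323) and the chock at (598,308). The green motor is A and the orange one is B. I'll enlarge these areas to read exact pixels.

```bash
cat > h.py <<'E'
from cell import ctrl
import cv2,numpy as np
from scipy.spatial.transform import Rotation as Ro
C={n:ctrl.get_calibration(n) for n in("top","side")}
def ray(n,u,v,z):
    """pixel (native) at height z -> world"""
    c=C[n];d=c["R"].T@np.array([(u-c["cx"])/c["fx"],(v-c["cy"])/c["fy"],1]);o=-c["R"].T@c["t"]
    return o+d*(z-o[2])/d[2]
def proj(n,X):
    c=C[n];p=c["R"]@np.asarray(X)+c["t"];return np.array([c["fx"]*p[0]/p[2]+c["cx"],c["fy"]*p[1]/p[2]+c["cy"]])
def crop(n,x0,y0,w,h,s,f=None):
    f=ctrl.grab_frame(n) if f is None else f
    im=cv2.resize(f[y0:y0+h,x0:x0+w,::-1],None,fx=s,fy=s,interpolation=cv2.INTER_CUBIC)
    return np.clip(im*1.6,0,255).astype('uint8')
E
python3 - <<'E'
from h import *
f=ctrl.grab_frame("top")
a=crop("top",130,172,156,84,5,f); b=crop("top",395,192,52,46,4,f)
s=crop("side",375,275,60,65,4); m=np.zeros((184,780,3),'uint8'); m[:,:208]=b
t=crop("top",330,172,36,20,5,f)
e=crop("side",135,120,140,46,4)
m=np.zeros((184,780,3),'uint8'); m[:,:208]=b; m[:,212:212+560]=e
cv2.imwrite("pics/c1.png",np.vstack([a,m])[:600])
cv2.imwrite("pics/c2.png",np.hstack([crop("side",130,120,125,120,5),np.vstack([s[:, :170],np.zeros((340,170,3),'uint8')])]))
E
```

```text
(no output)
```

View pics/c1.png

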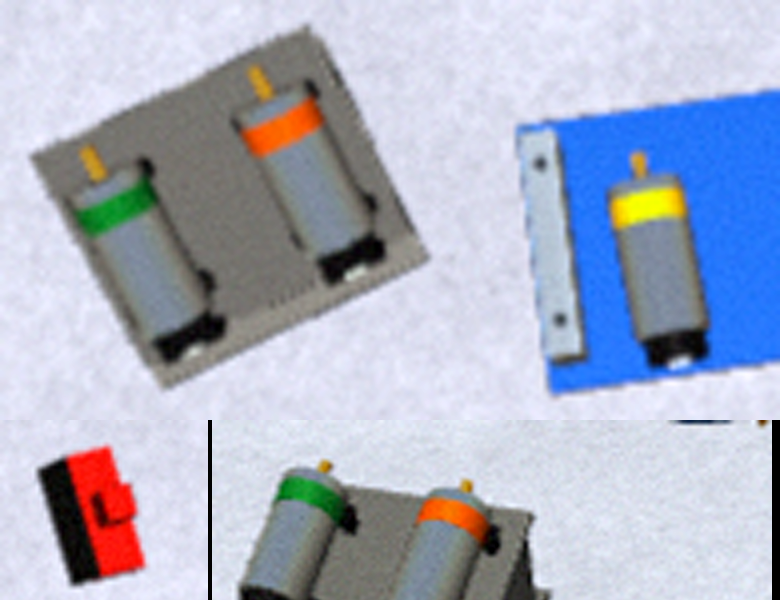

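In the crop the stop face runs (557,130)–(585,355) and motor C's axis runs (645,183)–(672,338). The rack's front corners are at (165,388) and (428,258). The chock's toe edge runs (38,468)–(73,584), and its rubber faces the tray.

```bash
cat >> h.py <<'E'
def fit(n,L,P,x0,z0=0):
    """planar pose (x,y,yaw) fitting local points L to pixels P"""
    from scipy.optimize import least_squares
    L=np.array(L,float);P=np.array(P,float)
    def w(q):
        c,s=np.cos(q[2]),np.sin(q[2]);return np.c_[q[0]+c*L[:,0]-s*L[:,1],q[1]+s*L[:,0]+c*L[:,1],L[:,2]+z0]
    r=least_squares(lambda q:(np.array([proj(n,X) for X in w(q)])-P).ravel(),x0)
    return r.x,r.fun.reshape(-1,2).round(1)
E
python3 - <<'E'
from h import *
np.set_printoptions(precision=4,suppress=True)
k=lambda x,y:(130+x/5,172+y/5)
b=lambda x,y:(395+x/4,192+(y-420)/4)
S,r=fit("top",[(.08,.03,0),(-.08,.03,0),(.08,-.31,0),(-.08,-.31,0),(.065,0,.045),(-.065,0,.045)],
 [k(518,126),k(552,392),(347.9,182),(355.6,233.1),k(557,130),k(585,355)],[.5,.1,0],.006);print("stop",S,np.degrees(S[2]));print(r)
c,s=np.cos(np.radians(25)),np.sin(np.radians(25))
e=.045
L=[(-.075,.085,.004),(-.075,-.085,.004),(.075,.085,.09),(.075,-.085,.09)]
for y in(.05,-.05):
    for q in(1,-1): L.append((-.015+q*e*c,y,.08+q*e*s))
R,r=fit("top",L,[k(165,388),k(428,258),k(33,157),k(308,28),k(113,183),k(180,327),k(278,98),k(347,247)],[.5,.3,0.4]);print("rack",R,np.degrees(R[2]));print(r)
cr,sr=np.cos(R[2]),np.sin(R[2])
for y in(.05,-.05): print("motor",R[0]-.015*cr-y*sr,R[1]-.015*sr+y*cr)
K,r=fit("top",[(.045,0,0),(-.045,0,0),(.045,-.0173,.03),(-.045,-.0173,.03),(.045,-.05,.03),(-.045,-.05,.03)],
 [b(38,468),b(73,584),b(68,458),b(102,577),b(108,447),b(145,567)],[.5,-.3,0]);print("toe",K,np.degrees(K[2]));print(r)
print("grip",K[0]+.035*np.sin(K[2]),K[1]-.035*np.cos(K[2]))
p=ray("top",*k(645,183),.028);q=ray("top",*k(672,338),.028);m=(p+q)/2;d=p-q
print("C",m,np.linalg.norm(d),np.degrees(np.arctan2(d[1],d[0])))
c,s=np.cos(S[2]),np.sin(S[2]);v=m[:2]-S[:2];print("C in stop",v@[c,s],v@[-s,c])
E
```

```text
stop [0.5232 0.1453 0.1557] 8.921512740637791
[[-0.8  0. ]
 [-0.9  0.7]
 [-0.8 -0.9]
 [ 0.7  1.2]
 [ 0.7 -0.5]
 [ 0.9 -0.5]]
rack [0.5406 0.3396 0.4702] 26.940019802934437
[[ 0.6  2.1]
 [ 1.7  2.3]
 [-2.3 -3.7]
 [-1.1 -4.2]
 [-0.6  0.7]
 [ 1.3  0.3]
 [-0.1  1.9]
 [ 0.7  0.6]]
motor 0.5045605353643352 0.377395465515614
motor 0.5498662852894585 0.2882473358452604
toe [ 0.5397 -0.3255  0.2438] 13.967998727570183
[[-0.7  0.4]
 [-0.9  1. ]
 [-0.1 -0.6]
 [ 0.2 -0.2]
 [ 0.9 -0.4]
 [ 0.6 -0.3]]
grip 0.5481754542630185 -0.3595009359815874
C [0.5154 0.0994 0.028 ] 0.0912411279719513 11.075963284229157
C in stop -0.014786848345468867 -0.044131546149918224
```

```bash
cat >> h.py <<'E'
S=np.array([.5232,.1453,.1557])
def st(x,y,z=0):
    c,s=np.cos(S[2]),np.sin(S[2]);return np.array([S[0]+c*x-s*y,S[1]+s*x+c*y,.006+z])
def down(yaw,pitch=0):
    """tool down, yaw deg; pitch: tilt (deg) about the tool y axis"""
    return Ro.from_euler('xyz',[180,0,yaw],degrees=True)*Ro.from_euler('y',pitch,degrees=True)
def plan(P,R,P0=None,R0=None):
    """rot rows first, then dp in the turned tool frame; returns totals in units"""
    o=ctrl.get_obs()
    P0=o["tcp_pos"] if P0 is None else P0
    R0=Ro.from_euler('xyz',o["orientation"],degrees=True) if R0 is None else R0
    print("rot",((R0.inv()*R).as_rotvec()/.1).round(2),"dp",(R.inv().apply(np.array(P)-P0)/.03).round(2))
    return P,R
E
python3 - <<'E'
from h import *
k=lambda x,y:(130+x/5,172+y/5)
c,s=np.cos(np.radians(25)),np.sin(np.radians(25));e=.045
L=[(-.015+q*e*c,y,.08+q*e*s) for y in(.05,-.05) for q in(1,-1)]
R,r=fit("top",L,[k(113,183),k(180,327),k(278,98),k(347,247)],[.5,.3,.4]);print(R,np.degrees(R[2]),r)
cr,sr=np.cos(R[2]),np.sin(R[2])
for y in(.05,-.05):
    m=np.array([R[0]-.015*cr-y*sr,R[1]-.015*sr+y*cr,.08]);print("motor",m)
    for q in(1,-1): print("side px",proj("side",m+q*e*np.array([c*cr,c*sr,s])))
p=plan(st(-.008,-.100,.10),down(98.9)); plan(st(-.008,-.100,.010),down(98.9),*p)
print(down(207,-25).apply([0,0,1]),down(207,-25).apply([0,1,0]))
E
```

```text
[0.54310585 0.34048701 0.45949068] 26.326876406938815 [[-0.8 -0.5]
 [ 0.7 -0.6]
 [-0.2  1.1]
 [ 0.3  0. ]]
motor [0.50748709 0.37864856 0.08      ]
side px [161.59948152 137.07692427]
side px [149.41885305 166.53060211]
motor [0.55183626 0.28902072 0.08      ]
side px [197.10295104 142.49731335]
side px [185.67070259 172.6197777 ]
rot [-1.000e-02  0.000e+00  1.159e+01] dp [-18.8   10.04   4.17]
rot [0. 0. 0.] dp [ 0. -0.  3.]
[ 0.37655563  0.19186468 -0.90630779] [-4.53990500e-01  8.91006524e-01  1.24900090e-16]
```

View pics/c2.png

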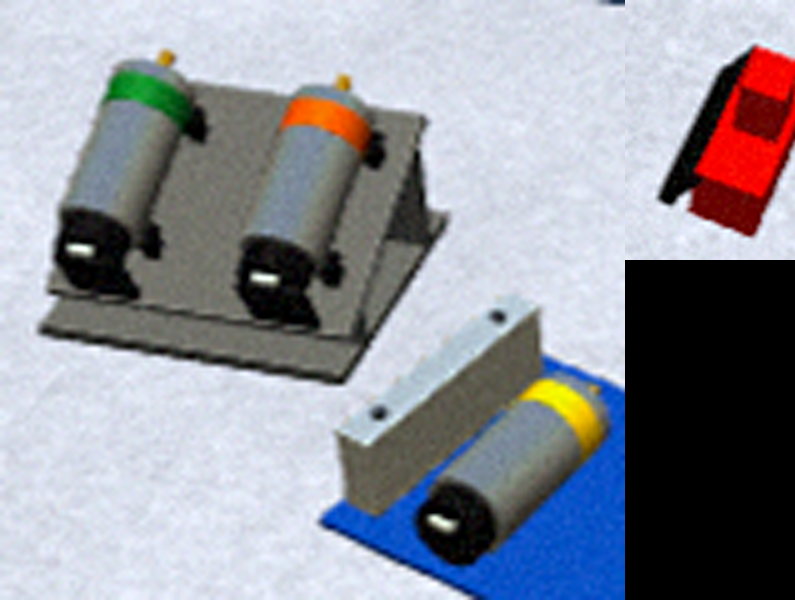

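Side view: shaft tips are at (166,54) for A and (344,79) for B, with cap faces centred at (88,246) and (271,272). I'll refine the fit with both cameras. C lies as measured.

```bash
python3 - <<'E'
from h import *
from scipy.optimize import least_squares
np.set_printoptions(precision=4,suppress=True)
k=lambda x,y:(130+x/5,172+y/5)
d=lambda x,y:(130+x/5,120+y/5)
c,s=np.cos(np.radians(25)),np.sin(np.radians(25))
ob=[(.05,.063,"top",k(90,150)),(-.05,.063,"top",k(256,70)),(.05,.063,"side",d(166,54)),(-.05,.063,"side",d(344,79)),
(.05,-.06,"side",d(88,246)),(-.05,-.06,"side",d(271,272)),
(-.085,0,"top",k(428,258)),(.085,0,"top",k(165,388)),(-.085,0,"side",d(342,380)),(.085,0,"side",d(40,328))]
def f(q):
    r=[]
    for y,a,n,p in ob:
        l=(-.015+a*c,y,.08+a*s) if a else (-.075,y,.004)
        C_,S_=np.cos(q[2]),np.sin(q[2])
        r.append(proj(n,[q[0]+C_*l[0]-S_*l[1],q[1]+S_*l[0]+C_*l[1],l[2]])-p)
    return np.ravel(r)
q=least_squares(f,[.54,.34,.46]);R=q.x;print(R,np.degrees(R[2]));print(q.fun.reshape(-1,2).round(1))
cr,sr=np.cos(R[2]),np.sin(R[2])
for y in(.05,-.05): print(R[0]-.015*cr-y*sr,R[1]-.015*sr+y*cr)
E
python3 -m jog '{"dp":[[-1,0.5,0],[-1,0.5,0],[-1,0.5,0],[-1,0.5,0],[-1,0.5,0],[-1,0.5,0],[-1,0.5,0],[-1,0.5,0],[-1,0.5,0]],"rot":[[0,0,0],[0,0,0],[0,0,0],[0,0,0],[0,0,0],[0,0,0],[0,0,0],[0,0,0],[0,0,0]],"fingers":[120,120,120,120,120,120,120,120,120]}' 40; python3 -c "
from h import *
plan(st(-.008,-.100,.10),down(98.9))"
```

```text
[0.5464 0.3447 0.4758] 27.26171769262763
[[-0.8 -0.5]
 [-0.5 -0.5]
 [ 0.4 -0.4]
 [ 0.3 -0.4]
 [ 0.1  1.4]
 [ 0.   2. ]
 [ 0.1  0.1]
 [-0.8  0.1]
 [ 0.4  0.1]
 [-0.2  0.3]]
0.5101672107335813 0.3822355606805452
0.5559727827831684 0.29334321247660766
time_s: 1.05
tcp_pos: [0.443, 0.6181, 0.231]
orientation: [-180.0, -0.0, 165.3]
wrist_force: [1.2, 0.6, -0.0]
width: 0.045
gripper_force: 0.0
rot [-0.   -0.   11.59] dp [-19.32  -0.06   4.17]
```

```bash
python3 -m jog '{"dp":[[0,0,0],[0,0,0],[0,0,0],[0,0,0],[0,0,0],[0,0,0],[0,0,0],[0,0,0],[0,0,0],[0,0,0],[0,0,0],[0,0,0]],"rot":[[0,0,0.966],[0,0,0.966],[0,0,0.966],[0,0,0.966],[0,0,0.966],[0,0,0.966],[0,0,0.966],[0,0,0.966],[0,0,0.966],[0,0,0.966],[0,0,0.966],[0,0,0.966]],"fingers":[120,120,120,120,120,120,120,120,120,120,120,120]}'
python3 -m jog '{"dp":[[-0.966,0,0],[-0.966,0,0],[-0.966,0,0],[-0.966,0,0],[-0.966,0,0],[-0.966,0,0],[-0.966,0,0],[-0.966,0,0],[-0.966,0,0],[-0.966,0,0],[-0.966,0,0],[-0.966,0,0],[-0.966,0,0],[-0.966,0,0.6],[-0.966,0,0.6],[-0.966,0,0.6],[-0.966,0,0.6],[-0.966,0,0.6],[-0.966,0,0.6],[-0.966,0,0.6]],"rot":[[0,0,0],[0,0,0],[0,0,0],[0,0,0],[0,0,0],[0,0,0],[0,0,0],[0,0,0],[0,0,0],[0,0,0],[0,0,0],[0,0,0],[0,0,0],[0,0,0],[0,0,0],[0,0,0],[0,0,0],[0,0,0],[0,0,0],[0,0,0]],"fingers":[120,120,120,120,120,120,120,120,120,120,120,120,120,120,120,120,120,120,120,120]}'
python3 -c "
from h import *
plan(st(-.008,-.100,.010),down(98.9));plan(st(-.008,-.056,.010),down(98.9))"
```

```text
time_s: 2.05
tcp_pos: [0.4414, 0.6181, 0.2309]
orientation: [-180.0, 0.0, 98.6]
wrist_force: [0.3, 0.5, 0.7]
width: 0.0451
gripper_force: 0.0
time_s: 3.72
tcp_pos: [0.5309, 0.0441, 0.1046]
orientation: [180.0, 0.0, 98.9]
wrist_force: [0.8, 0.3, -0.3]
width: 0.0453
gripper_force: 0.0
rot [ 0.  0. -0.] dp [0.04 0.   2.95]
rot [ 0.  0. -0.] dp [1.51 0.   2.95]
```

```bash
python3 -m jog '{"dp":[[0,0,0.9],[0,0,0.9],[0,0,0.8],[0,0,0.35],[0.15,0,0],[0.15,0,0],[0.15,0,0],[0.12,0,0],[0.12,0,0],[0.12,0,0],[0.12,0,0],[0.12,0,0],[0.12,0,0],[0.1,0,0],[0.1,0,0],[0.05,0,0],[0,0,0]],"rot":[[0,0,0],[0,0,0],[0,0,0],[0,0,0],[0,0,0],[0,0,0],[0,0,0],[0,0,0],[0,0,0],[0,0,0],[0,0,0],[0,0,0],[0,0,0],[0,0,0],[0,0,0],[0,0,0],[0,0,0]],"fingers":[120,120,120,120,120,120,120,120,120,120,120,120,120,120,120,120,120]}'
python3 -c "
from h import *
cv2.imwrite('pics/d1.png',crop('side',150,160,130,90,5));plan(st(-.008,-.056,.010),down(98.9))"
```

```text
time_s: 5.13
tcp_pos: [0.5241, 0.0879, 0.0167]
orientation: [-180.0, -0.0, 98.9]
wrist_force: [0.4, 0.2, 0.2]
width: 0.0454
gripper_force: 0.0
rot [-0. -0. -0.] dp [ 0.04 -0.    0.02]
```

View pics/d1.png

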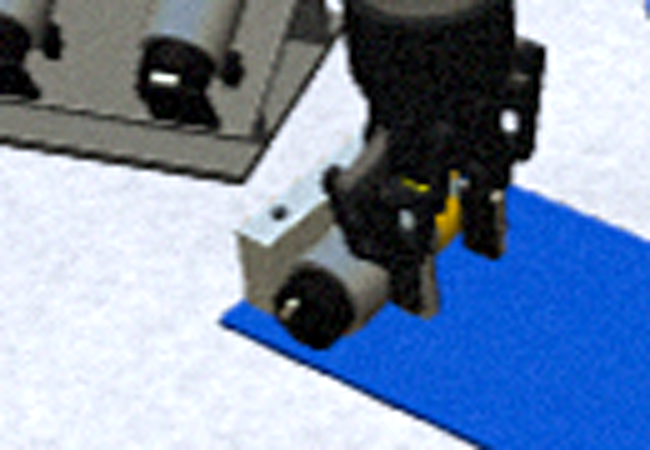

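The near finger is against the motor, which lies at the stop. I'll nudge it to confirm, then go up.

```bash
python3 -m jog '{"dp":[[0.06,0,0],[0.06,0,0],[0,0,0]],"rot":[[0,0,0],[0,0,0],[0,0,0]],"fingers":[120,120,120]}'
python3 -m jog '{"dp":[[-0.2,0,0],[-0.3,0,-0.8],[0,0,-1],[0,0,-1],[0,0,-1],[0,0,-1],[0,0,-1],[0,0,-1]],"rot":[[0,0,0],[0,0,0],[0,0,0],[0,0,0],[0,0,0],[0,0,0],[0,0,0],[0,0,0]],"fingers":[120,80,20,0,0,0,0,0]}'
python3 -c "
from h import *
A=np.array([.5102,.3822,.08]);R=down(207.3,-25);z=R.apply([0,0,1])
p=plan(A-.08*z,R);plan(A+.02*z,R,*p)"
```

```text
time_s: 5.43
tcp_pos: [0.5237, 0.0912, 0.0168]
orientation: [-180.0, 0.0, 98.9]
wrist_force: [0.4, -0.3, -0.1]
width: 0.0452
gripper_force: 0.2
time_s: 6.1
tcp_pos: [0.5258, 0.0758, 0.2223]
orientation: [180.0, 0.0, 98.9]
wrist_force: [1.0, -0.3, -0.8]
width: 0.0853
gripper_force: 0.0
rot [ -4.12  -2.97 -18.59] dp [-1.82  9.31  3.42]
rot [0. 0. 0.] dp [-0.    0.    3.33]
```

```bash
python3 -m jog '{"dp":[[0,0,0],[0,0,0],[0,0,0],[0,0,0],[0,0,0],[0,0,0],[0,0,0],[0,0,0],[0,0,0],[0,0,0],[0,0,0],[0,0,0],[0,0,0],[0,0,0],[0,0,0],[0,0,0],[0,0,0],[0,0,0],[0,0,0],[0,0,0]],"rot":[[-0.206,-0.1485,-0.93],[-0.206,-0.1485,-0.93],[-0.206,-0.1485,-0.93],[-0.206,-0.1485,-0.93],[-0.206,-0.1485,-0.93],[-0.206,-0.1485,-0.93],[-0.206,-0.1485,-0.93],[-0.206,-0.1485,-0.93],[-0.206,-0.1485,-0.93],[-0.206,-0.1485,-0.93],[-0.206,-0.1485,-0.93],[-0.206,-0.1485,-0.93],[-0.206,-0.1485,-0.93],[-0.206,-0.1485,-0.93],[-0.206,-0.1485,-0.93],[-0.206,-0.1485,-0.93],[-0.206,-0.1485,-0.93],[-0.206,-0.1485,-0.93],[-0.206,-0.1485,-0.93],[-0.206,-0.1485,-0.93]],"fingers":[0,0,0,0,0,0,0,0,0,0,0,0,0,0,0,0,0,0,0,0]}'
python3 -m jog '{"dp":[[-0.18,0.93,0],[-0.18,0.93,0],[-0.18,0.93,0],[-0.18,0.93,0],[-0.18,0.93,0],[-0.18,0.93,0],[-0.18,0.93,0],[-0.18,0.93,0],[-0.18,0.93,0.7],[-0.18,0.93,0.7],[0,0,0.7],[0,0,0.7],[0,0,0.4],[0,0,0]],"rot":[[0,0,0],[0,0,0],[0,0,0],[0,0,0],[0,0,0],[0,0,0],[0,0,0],[0,0,0],[0,0,0],[0,0,0],[0,0,0],[0,0,0],[0,0,0],[0,0,0]],"fingers":[0,0,0,0,0,0,0,0,0,0,0,0,0,0]}'
python3 -c "
from h import *
A=np.array([.5102,.3822,.08]);R=down(207.3,-25);z=R.apply([0,0,1])
p=plan(A-.08*z,R);plan(A+.02*z,R)
cv2.imwrite('pics/d2.png',np.vstack([crop('side',120,80,130,90,4),crop('top',130,160,130,60,4)]))"
```

```text
time_s: 7.77
tcp_pos: [0.5259, 0.0759, 0.2208]
orientation: [-179.9, 25.0, -152.3]
wrist_force: [0.4, -0.8, 0.5]
width: 0.0853
gripper_force: 0.0
time_s: 8.93
tcp_pos: [0.4759, 0.3643, 0.1528]
orientation: [-180.0, 24.6, -152.6]
wrist_force: [-0.3, -0.0, -1.4]
width: 0.0854
gripper_force: 0.0
rot [ 0.   -0.06  0.02] dp [-0.14  0.01  0.08]
rot [ 0.   -0.06  0.02] dp [-0.14  0.01  3.41]
```

View pics/d2.png

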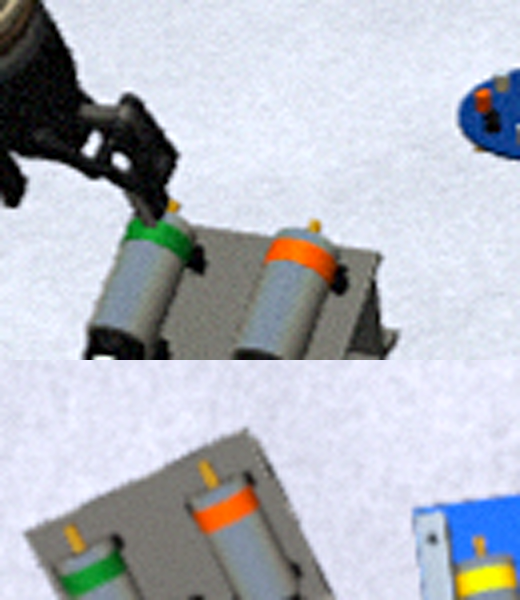

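The open fingers straddle A's line and stand above it as planned, so I'll descend and grip.

```bash
python3 -m jog '{"dp":[[-0.14,0,0.6],[0,0,0.7],[0,0,0.6],[0,0,0.5],[0,0,0.4],[0,0,0.35],[0,0,0.26],[0,0,0],[0,0,0],[0,0,0],[0,0,0],[0,0,0],[0,0,0],[0,0,0]],"rot":[[0,-0.06,0.02],[0,0,0],[0,0,0],[0,0,0],[0,0,0],[0,0,0],[0,0,0],[0,0,0],[0,0,0],[0,0,0],[0,0,0],[0,0,0],[0,0,0],[0,0,0]],"fingers":[0,0,0,0,0,0,0,0,200,200,200,200,200,200]}' 60
```

```text
time_s: 10.2
tcp_pos: [0.5191, 0.388, 0.0672]
orientation: [179.9, 25.4, -152.7]
wrist_force: [-6.5, 0.9, 6.6]
width: 0.0424
gripper_force: 59.8
```

```bash
python3 -m jog '{"dp":[[0,0,-0.3],[0,0,-0.6],[0,0,-0.9],[0,0,-0.9],[0,0,-0.9],[0,0,-0.9],[0,0,-0.5],[0,0,0]],"rot":[[0,0,0],[0,0,0],[0,0,0],[0,0,0],[0,0,0],[0,0,0],[0,0,0],[0,0,0]],"fingers":[200,200,200,200,200,200,200,200]}'
python3 -c "
from h import *
R=down(188.9)
p=plan(st(0,-.100,.10),R);plan(st(0,-.1,.004),R,*p)
cv2.imwrite('pics/d3.png',crop('side',100,50,150,110,5))"
```

```text
time_s: 10.87
tcp_pos: [0.4626, 0.3579, 0.205]
orientation: [180.0, 25.6, -152.7]
wrist_force: [0.4, -0.7, -3.8]
width: 0.0417
gripper_force: 63.5
rot [0.72 4.44 3.16] dp [ -0.9  -10.65   3.3 ]
rot [0. 0. 0.] dp [ 0.  -0.   3.2]
```

View pics/d3.png

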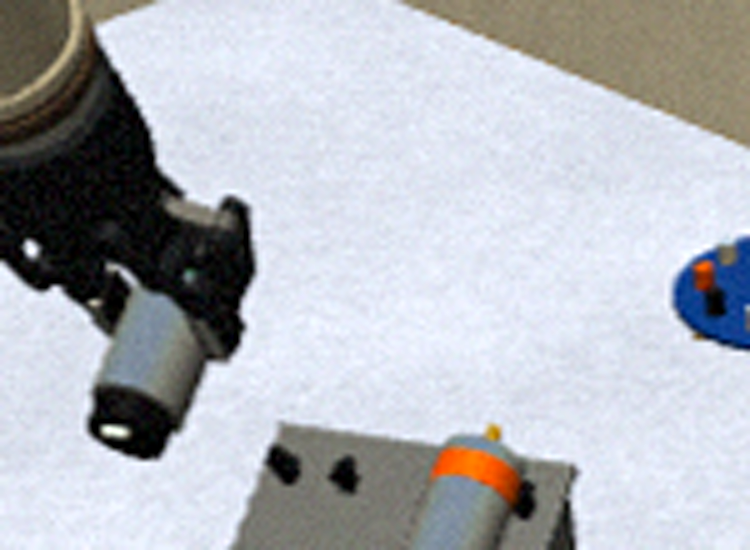

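```bash
python3 -m jog '{"dp":[[0,0,0],[0,0,0],[0,0,0],[0,0,0],[0,0,0],[0,0,0],[0,-0.5,0],[-0.1,-0.9,0],[-0.1,-0.95,0],[-0.1,-0.95,0],[-0.1,-0.95,0],[-0.1,-0.95,0],[-0.1,-0.95,0],[-0.1,-0.95,0],[-0.1,-0.95,0.5],[-0.1,-0.95,0.6],[-0.1,-0.95,0.7],[0,-0.7,0.7],[0,0,0.7],[0,0,0]],"rot":[[0.12,0.74,0.527],[0.12,0.74,0.527],[0.12,0.74,0.527],[0.12,0.74,0.527],[0.12,0.74,0.527],[0.12,0.74,0.527],[0,0,0],[0,0,0],[0,0,0],[0,0,0],[0,0,0],[0,0,0],[0,0,0],[0,0,0],[0,0,0],[0,0,0],[0,0,0],[0,0,0],[0,0,0],[0,0,0]],"fingers":[200,200,200,200,200,200,200,200,200,200,200,200,200,200,200,200,200,200,200,200]}'
python3 -c "
from h import *
R=down(188.9)
plan(st(0.004,-.1,.007),R)
f=ctrl.grab_frame('side');cv2.imwrite('pics/d4.png',crop('side',130,100,170,135,4,f));print(ctrl.get_obs()['width'])"
```

```text
time_s: 12.58
tcp_pos: [0.5362, 0.0455, 0.0986]
orientation: [179.9, -1.0, -171.3]
wrist_force: [-1.4, 0.3, -6.0]
width: 0.0425
gripper_force: 63.1
rot [ 0.02 -0.17 -0.03] dp [-0.22  0.02  2.85]
0.04220619866847247
```

View pics/d4.png

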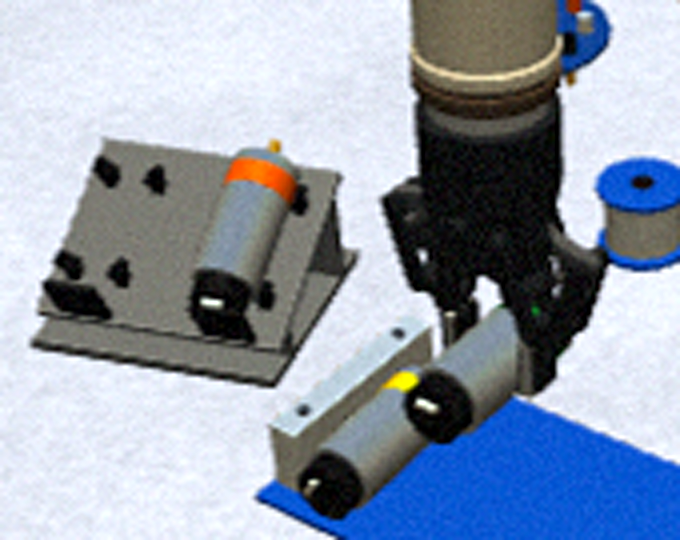

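A is level in the grip above the tray, and C sits at the stop.

```bash
python3 -m jog '{"dp":[[-0.22,0,0.5],[0,0,0.7],[0,0,0.6],[0,0,0.4],[0,0,0.25],[0,0,0.2],[0,0,0.05],[0,0,0]],"rot":[[0,-0.17,0],[0,0,0],[0,0,0],[0,0,0],[0,0,0],[0,0,0],[0,0,0],[0,0,0]],"fingers":[200,200,200,200,200,200,200,200]}'
python3 -c "
from h import *
R=down(188.9)
plan(st(0.004,-.1,.006),R)"
```

```text
time_s: 13.3
tcp_pos: [0.5483, 0.0474, 0.0249]
orientation: [-179.9, 0.7, -171.1]
wrist_force: [0.1, -0.1, -4.5]
width: 0.0423
gripper_force: 63.3
rot [-0.01  0.12 -0.  ] dp [0.19 0.02 0.43]
```

```bash
python3 -m jog '{"dp":[[0,0,0.15],[0,0,0.1],[0,0,0.05],[0,0,0],[0,0,0]],"rot":[[0,0,0],[0,0,0],[0,0,0],[0,0,0],[0,0,0]],"fingers":[200,200,200,200,200]}'
python3 -c "
from h import *
R=down(188.9)
plan(st(0.004,-.1,.006),R)"
```

```text
time_s: 13.72
tcp_pos: [0.548, 0.0472, 0.0156]
orientation: [-179.9, 0.7, -171.1]
wrist_force: [0.0, -0.4, -4.5]
width: 0.0418
gripper_force: 63.3
rot [-0.01  0.11 -0.01] dp [0.18 0.03 0.12]
```

```bash
python3 -m jog '{"dp":[[0.09,0,0],[0.09,0,0],[0,0,0.05],[0,0,0.04],[0,0,0]],"rot":[[0,0.11,0],[0,0,0],[0,0,0],[0,0,0],[0,0,0]],"fingers":[200,200,200,200,200]}'
python3 -m jog '{"dp":[[0,0,0.04],[0,0,0],[0,0,0]],"rot":[[0,0,0],[0,0,0],[0,0,0]],"fingers":[200,200,200]}'
```

```text
time_s: 14.13
tcp_pos: [0.5429, 0.0464, 0.0133]
orientation: [-179.9, 0.0, -171.1]
wrist_force: [-0.7, 0.3, 0.5]
width: 0.0422
gripper_force: 64.1
time_s: 14.38
tcp_pos: [0.543, 0.0464, 0.0132]
orientation: [-179.9, 0.0, -171.1]
wrist_force: [-6.2, 0.7, 10.6]
width: 0.0422
gripper_force: 65.1
```

```bash
python3 -m jog '{"dp":[[0,0,-0.04],[0,0,0],[0,0,0],[0,0,0],[0,0,0],[0,0,0],[0,0,-0.3],[0,0,-0.6],[0,0,-1],[0,0,-1],[0,0,-1],[0,0,-1],[0,0,-1]],"rot":[[0,0,0],[0,0,0],[0,0,0],[0,0,0],[0,0,0],[0,0,0],[0,0,0],[0,0,0],[0,0,0],[0,0,0],[0,0,0],[0,0,0],[0,0,0]],"fingers":[110,85,85,85,85,85,85,85,85,85,40,0,0]}' 
python3 -c "
from h import *
cv2.imwrite('pics/d5.png',np.vstack([crop('side',150,160,150,80,4),crop('top',220,180,150,65,4)]))
A=np.array([.5560,.2933,.08]);R=down(207.3,-25);z=R.apply([0,0,1])
p=plan(A-.08*z,R);plan(A+.02*z,R,*p)"
```

```text
time_s: 15.47
tcp_pos: [0.5424, 0.0467, 0.1921]
orientation: [-179.9, 0.1, -171.1]
wrist_force: [0.3, -0.4, -0.1]
width: 0.0855
gripper_force: 0.0
rot [-0.77 -4.21 -3.15] dp [-2.04  7.17  2.58]
rot [0. 0. 0.] dp [-0.    0.    3.33]
```

View pics/d5.png

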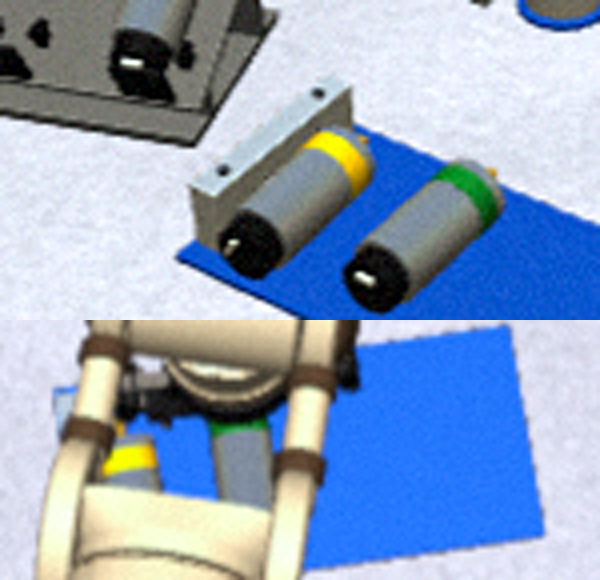

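A and C lie parallel with a gap between them, both at rest. Next is B.

```bash
python3 -m jog '{"dp":[[0,0,0],[0,0,0],[0,0,0],[0,0,0],[0,0,0],[0,0,0],[-0.25,0.9,0],[-0.25,0.9,0],[-0.25,0.9,0],[-0.25,0.9,0],[-0.25,0.9,0],[-0.25,0.9,0.4],[-0.25,0.9,0.5],[-0.25,0.87,0.5],[0,0,0.6],[0,0,0.5],[0,0,0]],"rot":[[-0.128,-0.7,-0.525],[-0.128,-0.7,-0.525],[-0.128,-0.7,-0.525],[-0.128,-0.7,-0.525],[-0.128,-0.7,-0.525],[-0.128,-0.7,-0.525],[0,0,0],[0,0,0],[0,0,0],[0,0,0],[0,0,0],[0,0,0],[0,0,0],[0,0,0],[0,0,0],[0,0,0],[0,0,0]],"fingers":[0,0,0,0,0,0,0,0,0,0,0,0,0,0,0,0,0]}'
python3 -c "
from h import *
B=np.array([.5560,.2933,.08]);R=down(207.3,-25);z=R.apply([0,0,1])
plan(B+.02*z,R)
c,s=np.cos(S[2]),np.sin(S[2])
for p in((208,221.2),(241.2,230.2)):
    v=ray('side',*p,.028)[:2]-S[:2];print('cap end in stop',v@[c,s],v@[-s,c])"
```

```text
time_s: 16.98
tcp_pos: [0.5176, 0.2776, 0.144]
orientation: [179.5, 24.0, -152.8]
wrist_force: [-0.6, -1.0, -0.8]
width: 0.0854
gripper_force: 0.0
rot [ 0.08 -0.17 -0.02] dp [-0.35 -0.12  3.18]
cap end in stop -0.07286987173896824 -0.013599629023655713
cap end in stop -0.05590561104162478 -0.09692047235767551
```

```bash
python3 -m jog '{"dp":[[-0.2,-0.12,0.2],[-0.15,0,0.5],[0,0,0.5],[0,0,0.5],[0,0,0.45],[0,0,0.4],[0,0,0.35],[0,0,0.25],[0,0,0],[0,0,0],[0,0,0],[0,0,0],[0,0,0],[0,0,0],[0,0,0]],"rot":[[0.08,-0.17,-0.02],[0,0,0],[0,0,0],[0,0,0],[0,0,0],[0,0,0],[0,0,0],[0,0,0],[0,0,0],[0,0,0],[0,0,0],[0,0,0],[0,0,0],[0,0,0],[0,0,0]],"fingers":[0,0,0,0,0,0,0,0,0,200,200,200,200,200,200]}' 60
python3 -c "
from h import *
B=np.array([.5560,.2933,.08]);print(down(207.3,-25).inv().apply(ctrl.get_obs()['tcp_pos']-B))"
```

```text
time_s: 18.23
tcp_pos: [0.5648, 0.2989, 0.0683]
orientation: [179.9, 25.4, -152.8]
wrist_force: [-11.3, 6.2, 10.8]
width: 0.0424
gripper_force: 59.5
[-0.00451569  0.00094283  0.01496734]
```

```bash
python3 -m jog '{"dp":[[0,0,-0.3],[0,0,-0.6],[0,0,-0.9],[0,0,-0.9],[0,0,-0.9],[0,0,-0.9],[0,0,-0.5],[0,0,0]],"rot":[[0,0,0],[0,0,0],[0,0,0],[0,0,0],[0,0,0],[0,0,0],[0,0,0],[0,0,0]],"fingers":[200,200,200,200,200,200,200,200]}'
python3 -c "
from h import *
R=down(188.9)
plan(st(0.004,-.178,.10),R)"
```

```text
time_s: 18.9
tcp_pos: [0.5093, 0.2677, 0.206]
orientation: [-179.8, 25.6, -152.7]
wrist_force: [0.2, -0.4, -3.2]
width: 0.0423
gripper_force: 63.5
rot [0.69 4.44 3.15] dp [  0.04 -10.04   3.33]
```

```bash
python3 -m jog '{"dp":[[0,0,0],[0,0,0],[0,0,0],[0,0,0],[0,0,0],[0,0,0],[0,-0.5,0],[0,-0.9,0],[0,-0.95,0],[0,-0.95,0],[0,-0.95,0],[0,-0.95,0],[0,-0.95,0],[0,-0.95,0],[0,-0.95,0.5],[0,-0.95,0.7],[0,-0.7,0.7],[0,-0.34,0.7],[0,0,0.7],[0,0,0]],"rot":[[0.115,0.74,0.525],[0.115,0.74,0.525],[0.115,0.74,0.525],[0.115,0.74,0.525],[0.115,0.74,0.525],[0.115,0.74,0.525],[0,0,0],[0,0,0],[0,0,0],[0,0,0],[0,0,0],[0,0,0],[0,0,0],[0,0,0],[0,0,0],[0,0,0],[0,0,0],[0,0,0],[0,0,0],[0,0,0]],"fingers":[200,200,200,200,200,200,200,200,200,200,200,200,200,200,200,200,200,200,200,200]}'
python3 -m jog '{"dp":[[0,0,0],[0,0,0.5],[0,0,0.6],[0,0,0.4],[0,0,0]],"rot":[[0,0,0],[0,0,0],[0,0,0],[0,0,0],[0,0,0]],"fingers":[200,200,200,200,200]}'
python3 -c "
from h import *
R=down(188.9)
plan(st(0.004,-.178,.0072),R)"
```

```text
time_s: 20.57
tcp_pos: [0.5502, -0.0296, 0.0966]
orientation: [179.7, -0.9, -171.2]
wrist_force: [-1.9, 0.2, -4.7]
width: 0.0424
gripper_force: 63.0
time_s: 20.98
tcp_pos: [0.5528, -0.0291, 0.0563]
orientation: [179.9, -0.5, -171.1]
wrist_force: [-1.4, -0.4, -4.8]
width: 0.0419
gripper_force: 63.2
rot [ 0.02 -0.09  0.01] dp [-0.06 -0.04  1.44]
```

```bash
python3 -m jog '{"dp":[[-0.06,-0.04,0.4],[0,0,0.4],[0,0,0.25],[0,0,0.15],[0,0,0.1],[0,0,0.05],[0,0,0],[0,0,0]],"rot":[[0,-0.09,0],[0,0,0],[0,0,0],[0,0,0],[0,0,0],[0,0,0],[0,0,0],[0,0,0]],"fingers":[200,200,200,200,200,200,200,200]}'
python3 -c "
from h import *
R=down(188.9)
plan(st(0.004,-.178,.0072),R)"
```

```text
time_s: 21.65
tcp_pos: [0.5568, -0.0311, 0.0182]
orientation: [-180.0, 0.2, -171.1]
wrist_force: [0.1, -0.2, -4.2]
width: 0.0423
gripper_force: 63.3
rot [-0.    0.04 -0.  ] dp [0.06 0.05 0.17]
```

```bash
python3 -m jog '{"dp":[[0.06,0,0.05],[0,0,0.04],[0,0,0.04],[0,0,0],[0,0,0]],"rot":[[0,0.04,0],[0,0,0],[0,0,0],[0,0,0],[0,0,0]],"fingers":[200,200,200,200,200]}'
python3 -m jog '{"dp":[[0,0,0.03],[0,0,0],[0,0,0]],"rot":[[0,0,0],[0,0,0],[0,0,0]],"fingers":[200,200,200]}'
```

```text
time_s: 22.07
tcp_pos: [0.5551, -0.0313, 0.0145]
orientation: [-180.0, 0.0, -171.1]
wrist_force: [0.3, 1.2, 1.1]
width: 0.0421
gripper_force: 63.9
time_s: 22.32
tcp_pos: [0.5552, -0.0313, 0.0144]
orientation: [-180.0, -0.0, -171.1]
wrist_force: [-3.3, 1.1, 7.7]
width: 0.042
gripper_force: 64.8
```

```bash
python3 -m jog '{"dp":[[0,0,-0.03],[0,0,0],[0,0,0],[0,0,0],[0,0,0],[0,0,0],[0,0,-0.3],[0,0,-0.6],[0,0,-1],[0,0,-1],[0,0,-1],[0,0,-0.8]],"rot":[[0,0,0],[0,0,0],[0,0,0],[0,0,0],[0,0,0],[0,0,0],[0,0,0],[0,0,0],[0,0,0],[0,0,0],[0,0,0],[0,0,0]],"fingers":[110,85,85,85,85,85,85,85,85,85,60,60]}' 
python3 -c "
from h import *
f=ctrl.grab_frame('top');cv2.imwrite('pics/e0.png',f[:,:,::-1])
R=down(104)
p=plan([.5482,-.3595,.11],R);plan([.5482,-.3595,.036],R,*p)"
```

```text
time_s: 23.32
tcp_pos: [0.5555, -0.0314, 0.1582]
orientation: [-179.9, 0.1, -171.1]
wrist_force: [0.6, -0.0, 0.2]
width: 0.0655
gripper_force: 0.0
rot [ 0.03  0.11 14.82] dp [-10.51  -2.97   1.78]
rot [0. 0. 0.] dp [ 0.   -0.    2.47]
```

```bash
python3 -m jog '{"dp":[[0,0,0],[0,0,0],[0,0,0],[0,0,0],[0,0,0],[0,0,0],[0,0,0],[0,0,0],[0,0,0],[0,0,0],[0,0,0],[0,0,0],[0,0,0],[0,0,0],[0,0,0],[0,0,0]],"rot":[[0,0,0.926],[0,0,0.926],[0,0,0.926],[0,0,0.926],[0,0,0.926],[0,0,0.926],[0,0,0.926],[0,0,0.926],[0,0,0.926],[0,0,0.926],[0,0,0.926],[0,0,0.926],[0,0,0.926],[0,0,0.926],[0,0,0.926],[0,0,0.926]],"fingers":[60,60,60,60,60,60,60,60,60,60,60,60,60,60,60,60]}'
python3 -m jog '{"dp":[[-0.95,-0.27,0],[-0.95,-0.27,0],[-0.95,-0.27,0],[-0.95,-0.27,0],[-0.95,-0.27,0],[-0.95,-0.27,0],[-0.95,-0.27,0],[-0.95,-0.27,0],[-0.95,-0.27,0.4],[-0.95,-0.27,0.6],[-0.95,-0.27,0.6],[0,0,0.2],[0,0,0]],"rot":[[0,0,0],[0,0,0],[0,0,0],[0,0,0],[0,0,0],[0,0,0],[0,0,0],[0,0,0],[0,0,0],[0,0,0],[0,0,0],[0,0,0],[0,0,0]],"fingers":[60,60,60,60,60,60,60,60,60,60,60,60,60]}'
python3 -c "
from h import *
R=down(104)
plan([.5482,-.3595,.036],R)"
```

```text
time_s: 24.7
tcp_pos: [0.5547, -0.0312, 0.1553]
orientation: [-180.0, 0.0, 103.7]
wrist_force: [0.6, -0.9, 0.1]
width: 0.0654
gripper_force: 0.0
time_s: 25.78
tcp_pos: [0.5424, -0.3572, 0.0986]
orientation: [-179.8, -0.2, 103.9]
wrist_force: [-0.2, 0.7, -0.2]
width: 0.0654
gripper_force: 0.0
rot [-0.03 -0.04 -0.02] dp [-0.12  0.17  2.09]
```

```bash
python3 -m jog '{"dp":[[-0.12,0.17,0.3],[0,0,0.5],[0,0,0.5],[0,0,0.4],[0,0,0.25],[0,0,0.1],[0,0,0],[0,0,0]],"rot":[[0,0,0],[0,0,0],[0,0,0],[0,0,0],[0,0,0],[0,0,0],[0,0,0],[0,0,0]],"fingers":[60,60,60,60,60,60,60,60]}'
python3 -m jog '{"dp":[[0,0,0],[0,0,0],[0,0,0],[0,0,0],[0,0,0],[0,0,0],[0,0,0]],"rot":[[0,0,0],[0,0,0],[0,0,0],[0,0,0],[0,0,0],[0,0,0],[0,0,0]],"fingers":[240,240,240,240,240,240,240]}' 60
```

```text
time_s: 26.45
tcp_pos: [0.5502, -0.3594, 0.0399]
orientation: [-180.0, 0.0, 104.0]
wrist_force: [-0.4, -0.2, 0.4]
width: 0.0655
gripper_force: 0.0
time_s: 27.03
tcp_pos: [0.5503, -0.3599, 0.0403]
orientation: [180.0, 0.1, 104.0]
wrist_force: [-0.7, -0.6, 5.2]
width: 0.0224
gripper_force: 60.6
```

```bash
python3 -m jog '{"dp":[[0,0,-0.3],[0,0,-0.6],[0,0,-0.7],[0,0,-0.4],[0,0,0]],"rot":[[0,0,0],[0,0,0],[0,0,0],[0,0,-0.45],[0,0,-0.44]],"fingers":[240,240,240,240,240]}'
python3 -c "
from h import *
R=down(98.92)
plan(st(0,-.255,.0403),R)
print(ctrl.get_obs()['width'])"
```

```text
time_s: 27.45
tcp_pos: [0.5511, -0.3602, 0.1028]
orientation: [179.9, 0.2, 109.2]
wrist_force: [0.8, -0.8, -2.4]
width: 0.0227
gripper_force: 59.7
rot [0.02 0.04 1.8 ] dp [8.29 1.69 1.88]
0.022684238289091493
```

```bash
python3 -m jog '{"dp":[[0,0,0],[0,0,0],[0,0,0],[0.5,0.1,0],[0.9,0.18,0],[0.95,0.2,0],[0.95,0.2,0],[0.95,0.2,0],[0.95,0.2,0],[0.95,0.2,0],[0.9,0.2,0.2],[0.7,0.2,0.4],[0.45,0.21,0.4],[0,0,0.3],[0,0,0]],"rot":[[0,0,0.6],[0,0,0.6],[0,0,0.6],[0,0,0],[0,0,0],[0,0,0],[0,0,0],[0,0,0],[0,0,0],[0,0,0],[0,0,0],[0,0,0],[0,0,0],[0,0,0],[0,0,0]],"fingers":[240,240,240,240,240,240,240,240,240,240,240,240,240,240,240]}'
python3 -m jog '{"dp":[[0,0,0],[0,0,0]],"rot":[[0,0,0],[0,0,0]],"fingers":[240,240]}'
python3 -c "
from h import *
R=down(98.92)
plan(st(0,-.255,.0403),R)"
```

```text
time_s: 28.7
tcp_pos: [0.5659, -0.1054, 0.0577]
orientation: [-179.7, -0.2, 98.9]
wrist_force: [-1.1, -0.9, -2.4]
width: 0.0224
gripper_force: 59.6
time_s: 28.87
tcp_pos: [0.5685, -0.1083, 0.061]
orientation: [-180.0, 0.0, 98.7]
wrist_force: [-0.0, -0.6, -1.9]
width: 0.0229
gripper_force: 59.6
rot [-0.    0.01 -0.03] dp [ 0.09 -0.18  0.49]
```

```bash
python3 -m jog '{"dp":[[0,-0.18,0.15],[0,0,0.12],[0,0,0.1],[0,0,0.06],[0,0,0],[0,0,0]],"rot":[[0,0,-0.03],[0,0,0],[0,0,0],[0,0,0],[0,0,0],[0,0,0]],"fingers":[240,240,240,240,240,240]}'
python3 -m jog '{"dp":[[0,0,0.03],[0,0,0.02],[0,0,0]],"rot":[[0,0,0],[0,0,0],[0,0,0]],"fingers":[240,240,240]}'
python3 -c "
from h import *
R=down(98.92)
plan(st(0,-.1577,.0403),R)"
```

```text
time_s: 29.37
tcp_pos: [0.5629, -0.1084, 0.0474]
orientation: [-180.0, -0.0, 98.9]
wrist_force: [-1.3, 0.6, -2.6]
width: 0.0227
gripper_force: 59.7
time_s: 29.62
tcp_pos: [0.5633, -0.1084, 0.0463]
orientation: [-180.0, 0.0, 99.0]
wrist_force: [-1.0, 0.7, -0.7]
width: 0.0226
gripper_force: 59.8
rot [-0.    0.    0.01] dp [ 3.3  -0.01  0.  ]
```

```bash
python3 -m jog '{"dp":[[0.1,0,0.01],[0.15,0,0],[0.15,0,0],[0.15,0,0],[0.15,0,0],[0.15,0,0],[0.15,0,0],[0.15,0,0],[0.15,0,0],[0.15,0,0],[0.15,0,0],[0.15,0,0],[0.15,0,0],[0.15,0,0],[0.15,0,0],[0.15,0,0],[0.1,0,0],[0.1,0,0],[0.1,0,0],[0,0,0]],"rot":[[0,0,0],[0,0,0],[0,0,0],[0,0,0],[0,0,0],[0,0,0],[0,0,0],[0,0,0],[0,0,0],[0,0,0],[0,0,0],[0,0,0],[0,0,0],[0,0,0],[0,0,0],[0,0,0],[0,0,0],[0,0,0],[0,0,0],[0,0,0]],"fingers":[240,240,240,240,240,240,240,240,240,240,240,240,240,240,240,240,240,240,240,240]}'
python3 -c "
from h import *
R=down(98.92)
plan(st(0,-.1577,.0403),R)
f=ctrl.grab_frame('side');cv2.imwrite('pics/e1.png',f[:,:,::-1])"
```

```text
time_s: 31.28
tcp_pos: [0.5511, -0.0293, 0.0463]
orientation: [180.0, 0.0, 99.0]
wrist_force: [1.2, -2.5, 6.5]
width: 0.0227
gripper_force: 60.8
rot [0.01 0.   0.01] dp [ 0.64 -0.02  0.  ]
```

```bash
python3 -m jog '{"dp":[[0.1,0,0],[0.1,0,0],[0.1,0,0],[0.1,0,0],[0.08,0,0],[0.06,0,0],[0.05,0,0],[0,0,0]],"rot":[[0,0,0],[0,0,0],[0,0,0],[0,0,0],[0,0,0],[0,0,0],[0,0,0],[0,0,0]],"fingers":[240,240,240,240,240,240,240,240]}'
python3 -m jog '{"dp":[[0.04,0,0],[0.04,0,0],[0,0,0]],"rot":[[0,0,0],[0,0,0],[0,0,0]],"fingers":[240,240,240]}'
python3 -c "
from h import *
plan(st(0,-.1577,.0403),down(98.92))"
```

```text
time_s: 32.0
tcp_pos: [0.5484, -0.0122, 0.0463]
orientation: [180.0, 0.0, 99.0]
wrist_force: [1.2, -3.4, 6.4]
width: 0.0229
gripper_force: 60.7
time_s: 32.25
tcp_pos: [0.5483, -0.011, 0.0465]
orientation: [180.0, 0.2, 99.0]
wrist_force: [1.8, -8.0, 5.5]
width: 0.0226
gripper_force: 60.7
rot [0.01 0.03 0.01] dp [ 0.02 -0.02  0.01]
```

Force is rising and the position agrees with a fully tight row (0.6 mm left). One more small push, then I'll look.

```bash
python3 -m jog '{"dp":[[0.03,0,0],[0.03,0,0],[0,0,0]],"rot":[[0,0,0],[0,0,0],[0,0,0]],"fingers":[240,240,240]}'
python3 -c "
from h import *
plan(st(0,-.1577,.0403),down(98.92))"
```

```text
time_s: 32.5
tcp_pos: [0.5481, -0.0095, 0.0465]
orientation: [179.9, 0.2, 99.0]
wrist_force: [1.6, -8.8, 5.3]
width: 0.0228
gripper_force: 60.7
rot [0.01 0.03 0.01] dp [-0.03 -0.02  0.01]
```

```bash
python3 -m jog '{"dp":[[0.05,0,0],[0.05,0,0],[0,0,0]],"rot":[[0,0,0],[0,0,0],[0,0,0]],"fingers":[240,240,240]}'
python3 -m jog '{"dp":[[0.05,0,0],[0.05,0,0],[0,0,0]],"rot":[[0,0,0],[0,0,0],[0,0,0]],"fingers":[240,240,240]}'
```

```text
time_s: 32.75
tcp_pos: [0.5477, -0.0067, 0.0466]
orientation: [179.9, 0.2, 99.0]
wrist_force: [0.6, -9.6, 5.3]
width: 0.023
gripper_force: 60.7
time_s: 33.0
tcp_pos: [0.5476, -0.006, 0.0469]
orientation: [179.9, 0.5, 99.0]
wrist_force: [0.4, -17.1, 4.6]
width: 0.0227
gripper_force: 60.7
```

```bash
python3 -m jog '{"dp":[[-0.02,0,0],[0,0,0],[0,0,0],[0,0,0],[0,0,0],[0,0,-0.3],[0,0,-0.6],[0,0,-1],[0,0,-1],[0,0,-1],[0,0,-1],[-1,0,-1],[-1,0,0],[-1,0,0],[-1,0,0],[-1,0,0],[-1,0,0],[-1,0,0],[-1,0,0],[0,0,0]],"rot":[[0,0,0],[0,0,0],[0,0,0],[0,0,0],[0,0,0],[0,0,0],[0,0,0],[0,0,0],[0,0,0],[0,0,0],[0,0,0],[0,0,0],[0,0,0],[0,0,0],[0,0,0],[0,0,0],[0,0,0],[0,0,0],[0,0,0],[0,0,0]],"fingers":[210,150,100,100,100,100,100,100,100,100,100,100,100,100,100,100,100,100,100,100]}'
python3 -c "
from h import *
a=crop('side',180,155,130,90,6);b=crop('top',220,175,150,70,4)
b=cv2.resize(b,None,fx=1,fy=1);m=np.zeros((600,780,3),'uint8')
a=crop('side',185,165,120,85,4);b=crop('top',225,188,110,58,6)
m[:340,:480]=a[:340];m[:]=0;m[:348,:660]=b;m[350:600,:]=cv2.resize(a,None,fx=1,fy=1)[:250,:480][:, :480].repeat(1,1) if False else 0
a=crop('side',185,165,110,62,4);m[350:598,:440]=a
cv2.imwrite('pics/fin.png',m)"
```

```text
time_s: 34.67
tcp_pos: [0.5836, -0.2441, 0.2224]
orientation: [-180.0, 0.1, 98.7]
wrist_force: [0.7, 0.8, -0.5]
width: 0.0521
gripper_force: 0.0
```

View pics/fin.png

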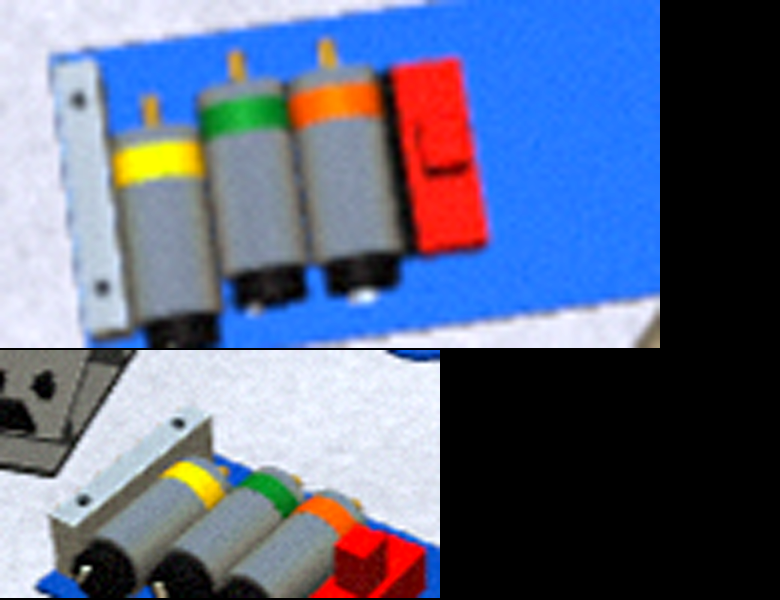

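The row looks tight and parallel, with C sitting lower (toward -x) than the rest. I'll measure each piece.

```bash
python3 - <<'E'
from h import *
k=lambda x,y:(225+x/6,188+y/6)
T,r=fit("top",[(.08,.03,0),(.065,0,.045),(-.065,0,.045),(.065,.02,.045),(-.065,.02,.045)],[k(50,53),k(100,60),k(133,328),k(55,65),k(90,335)],[.52,.145,.15],.006);print(T,r.tolist())
c,s=np.cos(T[2]),np.sin(T[2])
def loc(p,z):
    v=ray("top",*k(*p),z)[:2]-T[:2];return np.array([v@[c,s],v@[-s,c]])
for n,a,b,z in(("C",(158,132),(175,316),.028),("A",(243,87),(264,272),.028),("B",(335,72),(363,258),.028),("Ctip",(150,97),(150,97),.028),("Atip",(235,52),(235,52),.028),("Btip",(325,40),(325,40),.028),("chockfront",(392,66),(418,252),.036),("back",(460,60),(488,243),.036)):
    p,q=loc(a,z),loc(b,z);d=p-q;print(n,((p+q)/2).round(4),np.linalg.norm(d).round(4),np.arctan2(d[1],d[0]).round(3))
E
```

```text
[0.52237551 0.14689969 0.14380062] [[-0.7, 0.5], [0.2, -0.3], [-0.1, 0.1], [0.7, -0.2], [-0.0, -0.1]]
C [-0.0139 -0.0202] 0.0892 -0.026
A [ 0.0021 -0.0639] 0.0904 -0.012
B [ 0.003  -0.1101] 0.0914 0.018
Ctip [ 0.0482 -0.0196] 0.0 0.0
Atip [ 0.0648 -0.0627] 0.0 0.0
Btip [ 0.065  -0.1065] 0.0 0.0
chockfront [ 0.001  -0.1367] 0.0907 0.004
back [ 0.0002 -0.1698] 0.0894 0.012
```

```bash
python3 -c "
from cell import ctrl
print(ctrl.close_job())"
```

```text
the job is handed in; nothing more can be done
None
```

I handed the job in at about 35 s of robot time: the final top image puts all three motors and the chock snug, parallel and within 14 mm of centre (limit 30 mm), with the toe about 120 mm from the stop (limit 131 mm). The hand-in returned no verdict.

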